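# Nest the emptied component cups in the caddy and lock them for transport

## Robot

A 6-joint arm with a two-finger parallel gripper is mounted at the origin on a cart in front of the work surface, level with it; the furniture and walls round the work are solid. World frame = base frame: x ahead of the robot, y to its left, z up, the work surface at z = 0. Lengths are in m, angles in rad, forces in N, time in s.
With the tool pointing down it reaches from about 0.275 to 0.875 m from the base axis. Payload 12.5 kg.
Tool frame: the origin (TCP) lies between the finger pads, 19 mm behind the fingertips; this is the grasp point; z points along the fingers, y is the line along which they close (so a half turn about z gives the same grasp; the last joint's range is limited). The gripper opens to 85 mm and grips with 20 to 120 N. Pads are 22 mm wide; open, the fingers measure 114 mm over their backs; the gripper's body (76 mm by 85 mm) begins 54 mm behind the grasp point. The pads swing forward as they close: fully open they stand 13 mm farther back than shut.
Start: joints at [-0.085, 0.351, 1.652, -0, 1.139, -0.085], TCP at [0.55, 0, 0.25] pointing down, gripper open.
Joint ranges: [-2.75, 2.75], [-0.79, 2.1], [0.01, 2.65], [-1.57, 4.71], [0.07, 3.14], [-2.87, 2.87]. Speed limits (rad/s): [2.22, 2.22, 2.79, 3.14, 3.14, 3.14].

## Interface

Orientations are given as a unit quaternion [w, x, y, z].
In Python, from workcell import manip, cams, nets gives the robot as it stands.
- The arm moves only by the tool send_rows, never from a script. Its argument "plan" is a list of rows, each a list of 3 entries, a list of its own where there are three numbers: the opening, from -1 (shut) to 1 (fully open), then the shift along the tool's x, y, z as a fraction of full scale, then the turn, a rotation vector about the tool's x, y, z as a fraction of full scale. A call has 1 to 5 rows; each row is the pose to reach, as a shift and turn from the pose commanded when the call began, along the tool's axes at that moment, turning the shorter way round; what a row does not reach only later rows make up. Full scale, the value 1, is 12 cm for a shift and 180 degrees for a turn. A row lasts 1/12 s, in which the tool goes at most 41.7 mm and 7.16 degrees, less where a joint would pass 70% of its speed; a pose out of reach is approached as far as the arm can. A call with a number of a shift or a turn outside -1 to 1 is refused whole. A call with a gripper value outside its range is refused whole. The fingers move at their own pace and stop on an object; "force" is the grip in N (left out, the last holds). Time passes only in rows, so rows that repeat a pose let the fingers close. It gives the time, the measured TCP pose, the force, the opening and the grip force at its end, in the units of the state.
- manip.observe(): the state, without advancing time (a new reading comes with each control period).
- cams.camera(name): name is "scene" or "side" or "wrist"; returns a dict with "frame" (400x640x3 uint8, red, green, blue), "depth" (400x640 float32, m along the optical axis (not along the pixel's ray), 0 where there is no reading), "K" (3x3 intrinsics, pixels), "world_from_camera" (4x4, takes a point from camera to world coordinates). Camera axes: x right, y down, z forward; pixel columns grow to the right and rows downward; lengths in m; the calibration is good to about 2 mm. A picture is of the moment at which its call begins.
- manip.finish_job(): hands the job in; it is judged then, once.
Trained networks look in a picture, given as the dict that the camera call returned (one of the last four; its "shot" number tells which), for a name from the list of things; names that differ only in an ending like _2 or _b are one class to them, and where a whole thing is asked for, a point or a joint stands for the part that bears it (a point fixed in the world has none). Each returns a list of dicts, best first, with "score" (0 to 1); they miss things now and then, are a little off and sometimes report something else, mostly with a low value. They report only what shows in the picture. A call takes as long as a camera call.
- nets.boxes_of(picture, label): "pixel" ([row, column] in pixels, amid what is visible of it).
The state is a dict: "time_s": time; "joints": joint angles; "joint_velocities": joint speeds; "joint_torque": joint torques, N m; "eef_pos": TCP position; "ee_rot": TCP orientation; "force": force on the tool from outside, world axes, zero at the start; "ft_torque": the same for the moment, N m; "finger_gap": finger opening in m; "grip_force": force on a finger pad.
Only numpy, scipy, OpenCV 4.12 (cv2) and the standard library are available. Lean on these libraries where they do the work, as an engineer would, in place of code of your own. Each camera call takes 0.05 s, during which the arm holds its last target. There are 200 camera calls.

## Task

Pull the keeper of the cup caddy fully open by its black knob, then nest the two empty aluminium cups that stand about the bench, one after the other, into the cup that already stands in the caddy, setting each down gently until it is fully home. Then push the keeper back to its end stop over the finished upright stack of three, so it is locked for transport. Leave the swab pot, the test weight and the other things on the bench where they are.

Things in the scene. Friction and masses are not known exactly. Their poses are not given: they have to be found in the camera images.
- caddy: cup caddy fixed to the bench: a round steel plate, 88 mm across, 8 mm thick, with a 50 mm wide tail carrying a guide rail to 138 mm from the plate's centre. Origin on the bench under the plate's centre (the stack's axis); x points along the tail, the way the keeper opens, z up. A 4 mm high ring on the plate holds the lowest cup's foot with 3 mm side play.
- cup_seat (a point): point on the axis of the stack, on top of the caddy's base plate (8 mm above the bench), where the foot of the lowest cup stands; same axes as the caddy. Long swings of the arm between here and the far right of the bench should pass in front (TCP near x = 0.47 in the middle): the bonding press overhangs the middle of the bench farther back
- keeper (a joint): slide of the transport keeper (an upright with a tongue at its top), in m along the caddy's x: 0 = locked at its inner end stop, tongue tip 12 mm from the stack's axis, over the cups; 0.052 = fully open at its outer stop, tip 64 mm from the axis. 30 mm wide tongue, underside 126 mm, top 134 mm above the bench, 6 mm over the rim of three nested cups. 2 N friction, stays where left.
- keeper_knob (a point): centre of the keeper's round black knob, 26 mm in diameter and 26 mm tall, upright on top of the tongue; it is 152 mm above the bench, the knob's top 164 mm. 42 mm from the stack's axis when locked, 94 mm when open. Moves with the keeper.
- base_cup: turned aluminium cup, open at the top, as all three: 66 mm outside diameter, 68 mm tall, 90 g. Upper 22 mm is a straight collar (60 mm inside); below, the body tapers from 56 mm to a 39 mm foot. Nests into another until its collar rests on that one's rim, standing 22 mm higher, with 2 mm side play. Origin at centre of the foot's underside, z up. This one stands on the caddy's seat.
- cup_a: turned aluminium cup, open at the top, as all three: 66 mm outside diameter, 68 mm tall, 90 g. Upper 22 mm is a straight collar (60 mm inside); below, the body tapers from 56 mm to a 39 mm foot. Nests into another until its collar rests on that one's rim, standing 22 mm higher, with 2 mm side play. Origin at centre of the foot's underside, z up. Stands empty on the bench.
- cup_b: turned aluminium cup, open at the top, as all three: 66 mm outside diameter, 68 mm tall, 90 g. Upper 22 mm is a straight collar (60 mm inside); below, the body tapers from 56 mm to a 39 mm foot. Nests into another until its collar rests on that one's rim, standing 22 mm higher, with 2 mm side play. Origin at centre of the foot's underside, z up. Stands empty on the bench.
- swab_pot: white pot full of cotton swabs, 60 mm across, swab tips at 104 mm, in use: a bystander among the cups, not to be moved. Origin at the centre of its underside
- test_weight: steel test weight with a knob on top, 38 mm across, 70 mm tall, 500 g: a bystander among the cups, not to be moved. Origin at the centre of its underside
- micrometer: spare micrometer head, 62 x 15 mm, lying on the bench: a bystander, not to be moved
- syringe: adhesive syringe, 102 mm long, 22 mm high, lying on the front ledge: a bystander
- marker: marker pen, 135 mm long, lying on the front ledge: a bystander

How it is judged:
By the outcome, as a careful person would: the job done as asked, in the order asked, and still so for the second after the job is handed in, with the robot touching nothing.
It also fails if it takes over 72 s, if anything falls off the work surface, if the arm or the gripper's body presses on something with over 40 N, if the wrist force passes 120 N, or if a joint passes its speed limit or range.

## Working session

There is one attempt and no reset: what is moved stays moved. The work goes in short steps, Python scripts to look and compute and a tool call to move; the robot and the scene stay as the last step left them, time stands still between calls to the robot, and variables do not carry over. Pictures are saved under pics/ and viewed, at most 10 in all, crops included, and the job is handed in when it is done.

Besides the shell and the picture viewer there is one more tool, called after "Request:" in YAML: its name, and indented under it one key for each argument. send_rows: Moves the arm, as the interface text tells. Shift numbers are shares of 12 cm and turn numbers shares of 180 degrees, none past 1 either way. Its arguments: {"type":"object","properties":{"plan":{"type":"array"},"force":{"type":"number"}},"required":["plan"]}

```bash
mkdir -p pics; ls
cat > h.py <<'E'
import numpy as np, cv2
from workcell import manip, cams, nets
def px2w(p, r, c, d=None):
    r0,c0=int(round(r)),int(round(c))
    if d is None:
        w=p["depth"][max(0,r0-2):r0+3,max(0,c0-2):c0+3]; w=w[w>0]; d=np.median(w) if w.size else np.nan
    q=np.linalg.inv(p["K"])@[c,r,1]*d
    return (p["world_from_camera"]@[*q,1])[:3]
def cloud(p):
    h,w=p["depth"].shape; c,r=np.meshgrid(np.arange(w),np.arange(h))
    q=np.stack([c,r,np.ones_like(c)],-1)@np.linalg.inv(p["K"]).T*p["depth"][...,None]
    return q@p["world_from_camera"][:3,:3].T+p["world_from_camera"][:3,3]
def save(p,n): cv2.imwrite(f"pics/{n}.png",p["frame"][...,::-1])
E
python3 - <<'E'
from h import *
np.set_printoptions(precision=4,suppress=True)
print(manip.observe())
for n in ["scene","side"]:
    p=cams.camera(n); save(p,n+"0"); print(n,p["K"][0,0],p["world_from_camera"])
    for l in ["base_cup","keeper_knob","keeper","caddy","swab_pot","test_weight","micrometer"]:
        for b in nets.boxes_of(p,l): print(l,round(b["score"],2),np.round(b["pixel"]),px2w(p,*b["pixel"]))
E
```

```text
pics
{'time_s': 0.0, 'joints': array([-0.0846,  0.3512,  1.6524,  0.    ,  1.1391, -0.0846]), 'joint_velocities': array([0.0003, 0.0005, 0.0001, 0.0009, 0.0007, 0.0004]), 'joint_torque': array([  0.0013, -50.6108, -29.1407,   0.    ,   0.0046,   0.    ]), 'eef_pos': array([0.5497, 0.0001, 0.2495]), 'ee_rot': array([-0.0005,  0.7071,  0.7071, -0.0004]), 'force': array([0.223 , 0.2063, 0.2205]), 'ft_torque': array([-0.0498, -0.0062, -0.0388]), 'grip_force': 0.0, 'finger_gap': 0.08589720474487483}
scene 446.0733365788179 [[ 0.453  -0.4234  0.7845 -0.3095]
 [-0.8911 -0.2404  0.3848 -0.4046]
 [ 0.0256 -0.8735 -0.4862  0.6355]
 [ 0.      0.      0.      1.    ]]
base_cup 0.68 [194. 229.] [0.5198 0.2855 0.0678]
keeper_knob 0.83 [174. 249.] [0.5957 0.2724 0.0986]
keeper 0.9 [180. 252.] [0.5919 0.2593 0.0847]
keeper 0.27 [257. 273.] [0.4055 0.0744 0.0092]
caddy 0.83 [194. 247.] [0.6397 0.3152 0.0059]
swab_pot 0.77 [236. 354.] [ 0.5157 -0.0827  0.0549]
swab_pot 0.35 [194. 230.] [0.5212 0.2841 0.0681]
test_weight 0.96 [270. 445.] [ 0.5147 -0.3014  0.0359]
side 403.62768066638336 [[ 0.9572 -0.13    0.2586  0.205 ]
 [-0.2889 -0.3731  0.8816 -1.0389]
 [-0.0181 -0.9186 -0.3947  0.5948]
 [ 0.      0.      0.      1.    ]]
base_cup 0.71 [192. 309.] [0.5311 0.2752 0.0594]
base_cup 0.27 [240. 338.] [ 0.5161 -0.099   0.0592]
keeper_knob 0.78 [186. 325.] [0.587  0.2596 0.0802]
keeper 0.56 [186. 327.] [0.5938 0.2574 0.0798]
caddy 0.72 [185. 326.] [0.5918 0.2594 0.0828]
caddy 0.65 [189. 325.] [0.5888 0.2601 0.0687]
swab_pot 0.57 [241. 339.] [ 0.519  -0.1016  0.0559]
test_weight 0.7 [289. 370.] [ 0.5194 -0.3194  0.0422]
```

View pics/scene0.png

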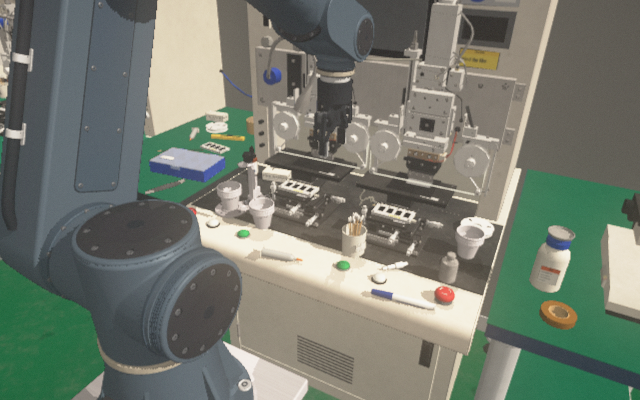

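View pics/side0.png

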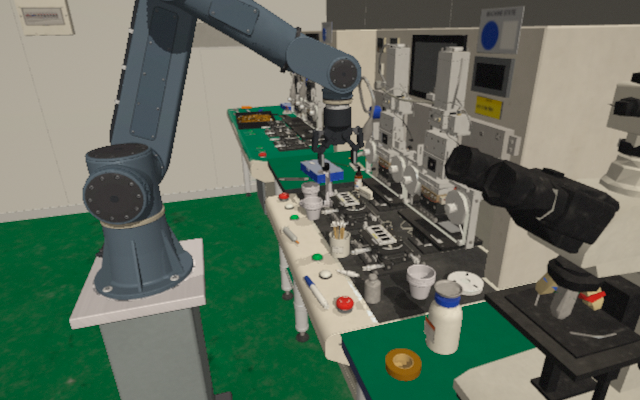

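The scene view shows the base cup in the caddy at about (194,229) with the keeper and black knob at about (165-180,250). One cup stands near (210,262), the swab pot is at (236,354), the other cup is at (240,470), and the weight is at (268,448). The side view agrees: cups at (190,310), (208,313) and (280,420), pot at (241,339), weight at (289,372).

Run:
```python
from h import *
from scipy.optimize import least_squares
np.set_printoptions(precision=4,suppress=True)
P={}
for n in ["scene","side"]:
    p=cams.camera(n); C=cloud(p); ok=p["depth"]>0; P[n]=(p,C,ok)
def fit(r,rad):
    f=lambda v: np.hypot(r[:,0]-v[0],r[:,1]-v[1])-rad
    s=least_squares(f,r[:,:2].mean(0),loss="soft_l1",f_scale=.002); return s.x,np.std(f(s.x))
guess={"base":(.53,.29,.076),"A":None,"B":None}
px={"scene":{"base":(190,229),"A":(205,262),"B":(235,470)},"side":{"base":(188,309),"A":(206,313),"B":(275,420)}}
for n,(p,C,ok) in P.items():
    for k,(r,c) in px[n].items():
        s=30
        W=C[r-s:r+s,c-s:c+s][ok[r-s:r+s,c-s:c+s]]
        g=px2w(p,r,c)
        W=W[np.hypot(*(W[:,:2]-g[:2]).T)<.08]
        zt=np.percentile(W[W[:,2]<.09][:,2],97)
        top=W[(W[:,2]>zt-.005)&(W[:,2]<zt+.004)]
        print(n,k,g,"top",zt,len(top),top[:,:2].mean(0),fit(top,.0315))
    m=ok&(C[...,2]>.12)&(C[...,2]<.17)&(C[...,1]>.18)&(C[...,1]<.4)&(C[...,0]>.45)&(C[...,0]<.7)
    for lo,hi in[(.12,.13),(.13,.136),(.137,.15),(.15,.161),(.161,.168)]:
        q=C[m&(C[...,2]>lo)&(C[...,2]<hi)]
        if len(q):print(n,"keeper z",lo,len(q),np.median(q,0),np.ptp(q,0))
p=P["scene"][0]; cv2.imwrite("pics/crop1.png",cv2.resize(p["frame"][140:240,190:310,::-1],None,fx=5,fy=5,interpolation=cv2.INTER_CUBIC))
```

```text
scene base [0.5639 0.3202 0.0511] top 0.07599000634169288 117 [0.5578 0.2953] (array([0.5455, 0.302 ]), np.float64(0.015021707484696174))
scene A [0.5438 0.1967 0.0472] top 0.07962045504574446 93 [0.6011 0.1779] (array([0.5815, 0.183 ]), np.float64(0.017436049352613732))
scene B [ 0.6743 -0.3229  0.0437] top 0.06710509507664314 171 [ 0.6457 -0.3243] (array([ 0.6463, -0.3239]), np.float64(0.0015193839017805693))
scene keeper z 0.12 19 [0.5908 0.2583 0.1252] [0.027  0.0404 0.0093]
scene keeper z 0.13 69 [0.5823 0.2738 0.133 ] [0.0358 0.0384 0.0058]
scene keeper z 0.137 39 [0.5858 0.2655 0.1439] [0.0215 0.0234 0.0123]
scene keeper z 0.15 43 [0.5855 0.266  0.1564] [0.0235 0.0274 0.0101]
scene keeper z 0.161 25 [0.5922 0.2712 0.1623] [0.0207 0.0205 0.0028]
side base [0.5327 0.2782 0.0728] top 0.07828539030295542 35 [0.5628 0.2863] (array([0.5719, 0.2834]), np.float64(0.015295527473166825))
side A [0.5122 0.1498 0.0583] top 0.07009787352655662 67 [0.5547 0.1585] (array([0.5518, 0.1546]), np.float64(0.016163008165256423))
side B [ 0.6589 -0.303   0.0409] top 0.06583047588381252 155 [ 0.6452 -0.3274] (array([ 0.6456, -0.3253]), np.float64(0.0013304889280228475))
side keeper z 0.12 22 [0.5903 0.2616 0.1268] [0.0436 0.0264 0.0098]
side keeper z 0.13 29 [0.5818 0.2706 0.1322] [0.0419 0.0331 0.0057]
side keeper z 0.137 25 [0.5896 0.2637 0.1439] [0.0239 0.0176 0.0113]
side keeper z 0.15 14 [0.5926 0.2632 0.1551] [0.0165 0.0114 0.0093]
side keeper z 0.161 7 [0.5919 0.2669 0.1625] [0.0139 0.0104 0.0028]
```

View pics/crop1.png

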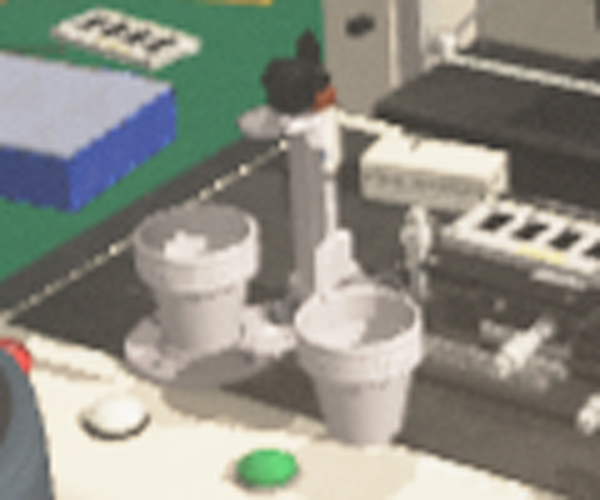

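The crop shows the base cup in the caddy with its rim centred near (197,235), and cup A with its rim near (358,320). The keeper's upright is at (320,200) with the black knob at (300,80). Next I'll look with the wrist camera from above.

Run:
```python
from h import *
np.set_printoptions(precision=4,suppress=True)
p=cams.camera("wrist"); print(p["world_from_camera"],p["K"])
```

```text
[[ 1.      0.0008 -0.0004  0.5505]
 [ 0.0007 -0.9503 -0.3115  0.0787]
 [-0.0006  0.3115 -0.9503  0.3737]
 [ 0.      0.      0.      1.    ]] [[287.7248   0.     321.2045]
 [  0.     287.7248 192.9963]
 [  0.       0.       1.    ]]
```

Request:
send_rows:
  plan:
    - [1, [0.35, -0.1, -0.15], [0, 0, 0]]
    - [1, [0.69, -0.2, -0.3], [0, 0, 0]]
    - [1, [1, -0.3, -0.45], [0, 0, 0]]
    - [1, [1, -0.4, -0.7], [0, 0, 0]]
    - [1, [1, -0.4, -0.7], [0, 0, 0]]

```text
time_s: 1.37
eef_pos: [0.5017, 0.1227, 0.3397]
ee_rot: [0.002, 0.706, 0.708, 0.003]
force: [1.1, -0.3, 0.7]
finger_gap: 0.0856
grip_force: 0.0
```

Request:
send_rows:
  plan:
    - [1, [0.35, 0.1, 0], [0, 0, 0]]
    - [1, [0.69, 0.2, 0], [0, 0, 0]]
    - [1, [0.9, 0.3, 0], [0, 0, 0]]
    - [1, [0.9, 0.3, 0], [0, 0, 0]]

```text
time_s: 1.7
eef_pos: [0.5389, 0.232, 0.3335]
ee_rot: [-0.0, 0.706, 0.708, 0.0]
force: [0.7, -0.2, -0.7]
finger_gap: 0.0854
grip_force: 0.0
```

Run:
```python
from h import *
np.set_printoptions(precision=4,suppress=True)
p=cams.camera("wrist"); save(p,"w1"); np.savez("w1.npz",d=p["depth"],K=p["K"],T=p["world_from_camera"])
print(manip.observe()["eef_pos"],p["world_from_camera"][:3,3])
for l in ["base_cup","keeper_knob","keeper","caddy"]:
    for b in nets.boxes_of(p,l): print(l,round(b["score"],2),np.round(b["pixel"]),px2w(p,*b["pixel"]))
```

```text
[0.5383 0.23   0.3334] [0.5392 0.3106 0.4573]
base_cup 0.75 [108. 326.] [0.5467 0.2977 0.0113]
base_cup 0.54 [128. 361.] [0.583  0.2805 0.1337]
keeper_knob 0.86 [131. 370.] [0.5886 0.2798 0.1625]
keeper 0.75 [132. 369.] [0.5873 0.2794 0.1619]
caddy 0.66 [130. 364.] [0.5842 0.2797 0.1475]
```

View pics/w1.png

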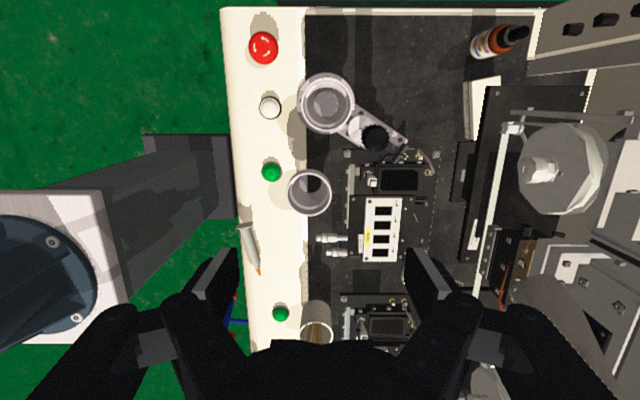

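The wrist view shows the base cup at (103,326), cup A at (193,310), the knob at (135,374) and the caddy tail running down and to the right. The pot is at (325,315), between the fingers.

```bash
cat >> h.py <<'E'
from scipy.optimize import least_squares
def ring(C,ok,xy,z,rad,tol=.005,R=.06):
    m=ok&(np.abs(C[...,2]-z)<tol)&(np.hypot(C[...,0]-xy[0],C[...,1]-xy[1])<R); q=C[m]
    f=lambda v: np.hypot(q[:,0]-v[0],q[:,1]-v[1])-rad
    s=least_squares(f,xy,loss="soft_l1",f_scale=.001); return s.x,len(q),np.median(np.abs(f(s.x))),np.median(q[:,2])
E
python3 - <<'E'
from h import *
np.set_printoptions(precision=4,suppress=True)
D=np.load("w1.npz"); p=dict(depth=D["d"],K=D["K"],world_from_camera=D["T"]); C=cloud(p)
for k,(r,c) in dict(base=(103,326),A=(193,310)).items():
    W=C[r-36:r+36,c-36:c+36].reshape(-1,3); h,e=np.histogram(W[:,2],np.arange(-.01,.1,.005)); print(k,dict(zip(np.round(e,3),h)))
ok=p["depth"]>0
b=px2w(p,103,326,.45-.07)[:2]; a=px2w(p,193,310,.38)[:2]
print(a,b)
for z0 in(.076,.072): print("base",ring(C,ok,b,z0,.0315,.006))
print("A",ring(C,ok,a,.067,.0315,.006))
k=ok&(C[...,2]>.155)&(C[...,2]<.17)&(C[...,1]>.2); q=C[k]; print("knob",len(q),q.mean(0),np.median(q,0),np.ptp(q,0), cv2.minEnclosingCircle((q[:,:2]*1000).astype(np.float32)))
k=ok&(C[...,2]>.12)&(C[...,2]<.14)&(C[...,1]>.2); q=C[k]; print("tongue",len(q),q.mean(0),cv2.minAreaRect((q[:,:2]*1000).astype(np.float32)))
# other views for A and base
for n in ["scene","side"]:
    s=cams.camera(n); Cs=cloud(s); o=s["depth"]>0
    for nm,g,z in(("A",ring(C,ok,a,.067,.0315,.006)[0],.066),("base",ring(C,ok,b,.076,.0315,.006)[0],.074)):
        print(n,nm,ring(Cs,o,g,z,.0315,.005,.045))
E
```

```text
base {np.float64(-0.01): np.int64(0), np.float64(-0.005): np.int64(599), np.float64(0.0): np.int64(1275), np.float64(0.005): np.int64(891), np.float64(0.01): np.int64(427), np.float64(0.015): np.int64(82), np.float64(0.02): np.int64(68), np.float64(0.025): np.int64(82), np.float64(0.03): np.int64(80), np.float64(0.035): np.int64(93), np.float64(0.04): np.int64(104), np.float64(0.045): np.int64(107), np.float64(0.05): np.int64(237), np.float64(0.055): np.int64(313), np.float64(0.06): np.int64(41), np.float64(0.065): np.int64(45), np.float64(0.07): np.int64(151), np.float64(0.075): np.int64(279), np.float64(0.08): np.int64(0), np.float64(0.085): np.int64(0), np.float64(0.09): np.int64(0)}
A {np.float64(-0.01): np.int64(0), np.float64(-0.005): np.int64(1031), np.float64(0.0): np.int64(2343), np.float64(0.005): np.int64(362), np.float64(0.01): np.int64(143), np.float64(0.015): np.int64(57), np.float64(0.02): np.int64(74), np.float64(0.025): np.int64(77), np.float64(0.03): np.int64(67), np.float64(0.035): np.int64(70), np.float64(0.04): np.int64(87), np.float64(0.045): np.int64(270), np.f
[... 622 characters left out ...]
)
knob 1130 [0.6868 0.2851 0.1621] [0.7499 0.2747 0.1626] [0.2579 0.1764 0.0149] ((708.307373046875, 321.5401611328125), 136.36581420898438)
tongue 2096 [0.7717 0.3448 0.1299] ((722.6953125, 300.7073974609375), (301.4635009765625, 103.16182708740234), 23.15059471130371)
scene A (array([0.5188, 0.1816]), 132, np.float64(0.0009323977417866544), np.float64(0.06522529331790367))
scene base (array([0.5435, 0.304 ]), 119, np.float64(0.0014256185436842261), np.float64(0.07304495614493856))
side A (array([0.5172, 0.1806]), 67, np.float64(0.0012216174077812475), np.float64(0.06427534548809943))
side base (array([0.5408, 0.304 ]), 62, np.float64(0.0013858992978704257), np.float64(0.07250486003635548))
```

Run:
```python
from h import *
np.set_printoptions(precision=4,suppress=True)
D=np.load("w1.npz"); p=dict(depth=D["d"],K=D["K"],world_from_camera=D["T"]); C=cloud(p)
near=np.hypot(C[...,0]-.585,C[...,1]-.28)<.05
for lo,hi in((.155,.17),(.128,.137)):
    k=near&(C[...,2]>lo)&(C[...,2]<hi); q=C[k]; c,r=cv2.minEnclosingCircle((q[:,:2]*1000).astype(np.float32)); print(lo,len(q),q.mean(0),np.ptp(q,0),c,r,cv2.minAreaRect((q[:,:2]*1000).astype(np.float32)))
# obstacles above .04 around
for nm,x0,x1,y0,y1 in(("front/right of A",.4,.65,.05,.15),("tail region",.6,.75,.15,.35)):
    k=(C[...,0]>x0)&(C[...,0]<x1)&(C[...,1]>y0)&(C[...,1]<y1)&(C[...,2]>.04)&(C[...,2]<.2); print(nm,k.sum(),C[k].min(0) if k.any() else "",C[k].max(0) if k.any() else "")
# tail plate points z~.008-0.03 for direction
k=(np.hypot(C[...,0]-.546,C[...,1]-.305)<.15)&(np.hypot(C[...,0]-.546,C[...,1]-.305)>.06)&(C[...,2]>.006)&(C[...,2]<.02)
q=C[k][:,:2]-[.546,.305]; a=np.degrees(np.arctan2(q[:,1],q[:,0])); print(np.histogram(a,np.arange(-180,181,15)))
```

```text
0.155 554 [0.595  0.2738 0.1622] [0.027  0.0277 0.0104] (595.9019775390625, 272.97772216796875) 13.97785758972168 ((595.3779907226562, 272.9226379394531), (26.52887535095215, 27.039016723632812), 12.3179931640625)
0.128 470 [0.5814 0.2825 0.1335] [0.0435 0.0393 0.0068] (589.9464111328125, 277.3146057128906) 22.33530616760254 ((587.6626586914062, 278.4281311035156), (29.912960052490234, 39.597721099853516), 56.94160079956055)
front/right of A 2257 [0.5317 0.0735 0.0474] [0.65   0.1499 0.0863]
tail region 3461 [0.6  0.15 0.04] [0.75   0.2878 0.2   ]
(array([241,   0,   8, 256,  46, 102, 105, 644, 351, 274, 312,  30,   0,
         0,   0,   0,  26,  27,  26,  23,  43,  76,   1,  82]), array([-180, -165, -150, -135, -120, -105,  -90,  -75,  -60,  -45,  -30,
        -15,    0,   15,   30,   45,   60,   75,   90,  105,  120,  135,
        150,  165,  180]))
```

Run:
```python
from h import *
np.set_printoptions(precision=4,suppress=True)
D=np.load("w1.npz"); p=dict(depth=D["d"],K=D["K"],world_from_camera=D["T"]); C=cloud(p)
s=manip.observe(); t=s["eef_pos"]; print(s["joints"],t)
F=C[230:400,130:520].reshape(-1,3)-t; F=F[(np.linalg.norm(F,axis=1)<.09)&(F[:,2]<.05)&(F[:,2]>-.06)]
for a,b in((-.06,-.03),(-.03,-.02),(-.02,-.015),(-.015,-.01),(-.01,-.005),(-.005,0),(0,.01),(.01,.03)):
    q=F[(F[:,2]>a)&(F[:,2]<=b)]; print(a,b,len(q),q.min(0) if len(q) else"",q.max(0) if len(q) else "")
# height map around open knob (max z in 3cm cells)
x0,y0=.48,.13
for y in np.arange(.37,.12,-.03):
    print(round(y,2),[round(float(C[...,2][(abs(C[...,0]-x)<.015)&(abs(C[...,1]-y)<.015)&(C[...,2]<.3)].max(initial=-1)),3) for x in np.arange(.48,.76,.03)])
```

```text
[ 0.3197  0.3436  1.4514 -0.0001  1.3463  0.321 ] [0.5379 0.2271 0.3343]
-0.06 -0.03 0  
-0.03 -0.02 0  
-0.02 -0.015 0  
-0.015 -0.01 0  
-0.01 -0.005 63 [-0.0414 -0.0051 -0.0071] [ 0.0449  0.0133 -0.005 ]
-0.005 0 330 [-0.0531 -0.0075 -0.005 ] [ 0.0556  0.0155 -0.    ]
0 0.01 1112 [-0.0548 -0.0075  0.    ] [0.0583 0.016  0.01  ]
0.01 0.03 2851 [-0.055  -0.0077  0.01  ] [0.0581 0.0161 0.03  ]
0.37 [0.026, 0.005, 0.005, 0.005, 0.005, 0.005, 0.005, 0.005, 0.005, 0.102]
0.34 [0.002, 0.077, 0.077, 0.077, 0.005, 0.005, 0.005, 0.005, 0.004, 0.068]
0.31 [0.014, 0.078, 0.055, 0.134, 0.133, 0.005, 0.005, 0.004, 0.005, 0.253]
0.28 [0.014, 0.078, 0.077, 0.163, 0.166, 0.01, 0.008, 0.005, 0.005, 0.256]
0.25 [0.002, 0.005, 0.009, 0.135, 0.164, 0.034, 0.035, 0.059, 0.208, 0.276]
0.22 [0.011, 0.07, 0.069, 0.026, 0.087, 0.047, 0.047, 0.068, 0.016, 0.291]
0.19 [0.069, 0.069, 0.069, 0.075, 0.086, 0.083, 0.082, 0.3, 0.3, 0.296]
0.16 [0.069, 0.069, 0.069, 0.075, 0.083, 0.086, 0.086, 0.3, 0.3, 0.3]
0.13 [0.002, 0.004, 0.005, 0.075, 0.083, 0.084, 0.085, 0.063, 0.02, 0.3]
```

Run:
```python
from h import *
D=np.load("w1.npz"); p=dict(depth=D["d"],K=D["K"],world_from_camera=D["T"]); C=cloud(p)
C[235:,140:510]=0
for y in np.arange(.36,.12,-.02):
    print(round(y,2),[int(1000*C[...,2][(abs(C[...,0]-x)<.01)&(abs(C[...,1]-y)<.01)].max(initial=-.1)) for x in np.arange(.54,.80,.02)])
```

```text
0.36 [5, 4, 4, 5, 4, 5, 5, 4, 5, 4, 4, 59, 59]
0.34 [77, 76, 9, 4, 4, 4, 4, 4, 4, 4, 30, 31, 31]
0.32 [457, 76, 76, 5, 4, 4, 4, 4, 5, 4, 30, 68, 68]
0.3 [31, 56, 135, 135, 7, 4, 5, 4, 4, 4, 202, 254, 237]
0.28 [77, 134, 165, 165, 133, 10, 4, 4, 4, 5, 251, 256, 229]
0.26 [9, 9, 163, 165, -100, 15, 11, 7, 4, 206, 237, 256, 255]
0.24 [4, 4, 16, 408, 406, 36, 35, 64, 23, 206, 235, 277, 257]
0.22 [69, 4, 26, 397, 385, 46, 45, 65, 67, 16, 291, 286, 226]
0.2 [69, 68, 26, 87, 86, 47, 47, 46, 57, 11, 200, 209, 267]
0.18 [66, 69, 75, 82, 82, 86, 81, 295, 314, 312, 237, 296, 277]
0.16 [69, 68, 75, 82, 83, 83, 81, 281, 339, 339, 236, 303, 179]
0.14 [4, 4, 74, 82, 83, 86, 81, 73, 49, 338, 289, 308, 69]
```

Request:
send_rows:
  plan:
    - [1, [0.1, 0.12, 0.25], [0, 0, 0.037]]
    - [1, [0.2, 0.24, 0.5], [0, 0, 0.074]]
    - [1, [0.37, 0.475, 0.75], [0, 0, 0.111]]
    - [1, [0.37, 0.475, 1], [0, 0, 0.148]]
    - [1, [0.37, 0.475, 1], [0, 0, 0.183]]
  force: 20

```text
time_s: 2.47
eef_pos: [0.5935, 0.2715, 0.207]
ee_rot: [-0.001, 0.88, 0.475, -0.004]
force: [-0.1, -0.4, -1.2]
finger_gap: 0.0851
grip_force: 0.0
```

Request:
send_rows:
  plan:
    - [1, [0, 0, 0], [0, 0, 0]]
    - [1, [0, 0, 0], [0, 0, 0]]
    - [1, [0, 0, 0], [0, 0, 0]]

```text
time_s: 2.72
eef_pos: [0.5955, 0.2721, 0.2156]
ee_rot: [0.0, 0.878, 0.479, 0.001]
force: [-1.1, 0.3, 0.4]
finger_gap: 0.0851
grip_force: 0.0
```

Run:
```python
from h import *
np.set_printoptions(precision=4,suppress=True)
p=cams.camera("wrist"); save(p,"w2"); C=cloud(p); s=manip.observe(); print(s["eef_pos"],s["ee_rot"],s["joints"])
near=np.hypot(C[...,0]-.595,C[...,1]-.273)<.04
for lo,hi in((.155,.17),(.128,.137)):
    k=near&(C[...,2]>lo)&(C[...,2]<hi); q=C[k]
    if len(q): print(lo,len(q),q.mean(0),q[:,2].max(),cv2.minEnclosingCircle((q[:,:2]*1000).astype(np.float32)))
```

```text
[0.5954 0.2722 0.2157] [0.0002 0.878  0.4787 0.0013] [ 0.3578  0.5729  1.3936 -0.      1.1725  0.9301]
0.155 1183 [0.5973 0.2746 0.1621] 0.16517869186357054 ((596.131591796875, 272.9862365722656), 14.108044624328613)
0.128 899 [0.5871 0.2847 0.1335] 0.13556747802800267 ((591.0526123046875, 280.8743896484375), 22.504703521728516)
```

View pics/w2.png

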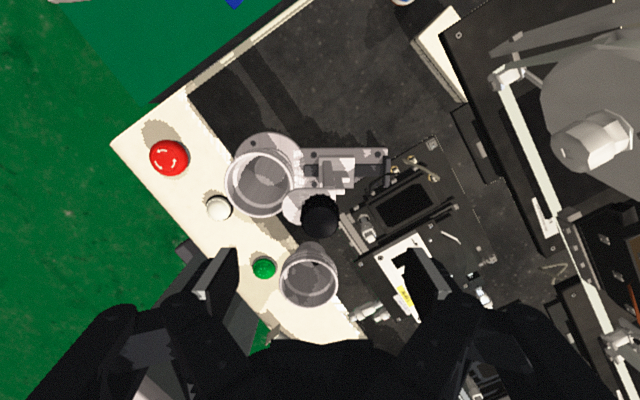

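The wrist view shows the knob at (215,320), midway between the fingers, with the tongue pointing at the base cup (182,260). The rail runs horizontally in the image, so the yaw is right. I'll descend and grip.

Request:
send_rows:
  plan:
    - [1, [0, 0, 0.24], [0, 0, 0]]
    - [1, [0, 0, 0.46], [0, 0, 0]]
    - [1, [0, 0, 0.46], [0, 0, 0]]
    - [-1, [0, 0, 0.46], [0, 0, 0]]
    - [-1, [0, 0, 0.46], [0, 0, 0]]
  force: 20

```text
time_s: 3.18
eef_pos: [0.5958, 0.2726, 0.1609]
ee_rot: [0.0, 0.878, 0.478, 0.001]
force: [-0.3, 0.3, 0.1]
finger_gap: 0.064
grip_force: 0.0
```

Request:
send_rows:
  plan:
    - [-1, [0, 0, 0], [0, 0, 0]]
    - [-1, [0, 0, 0], [0, 0, 0]]
    - [-1, [0, 0, 0], [0, 0, 0]]
    - [-1, [0, 0, 0], [0, 0, 0]]
    - [-1, [0, 0, 0], [0, 0, 0]]

```text
time_s: 3.6
eef_pos: [0.5954, 0.2726, 0.1601]
ee_rot: [0.0, 0.879, 0.478, 0.001]
force: [-1.8, -0.4, 5.8]
finger_gap: 0.0252
grip_force: 19.7
```

Request:
send_rows:
  plan:
    - [-1, [0, 0.06, 0], [0, 0, 0]]
    - [-1, [0, 0.12, 0], [0, 0, 0]]
    - [-1, [0, 0.18, 0], [0, 0, 0]]
    - [-1, [0, 0.24, 0], [0, 0, 0]]
    - [-1, [0, 0.24, 0], [0, 0, 0]]

```text
time_s: 4.02
eef_pos: [0.6207, 0.2566, 0.1601]
ee_rot: [0.0, 0.879, 0.477, 0.002]
force: [2.8, -0.9, 6.9]
finger_gap: 0.0249
grip_force: 20.0
```

Request:
send_rows:
  plan:
    - [-1, [0, 0.01, 0], [0, 0, 0]]
    - [-1, [0, 0.02, 0], [0, 0, 0]]
    - [-1, [0, 0.03, 0], [0, 0, 0]]
    - [-1, [0, 0.03, 0], [0, 0, 0]]

```text
time_s: 4.35
eef_pos: [0.6227, 0.2553, 0.1601]
ee_rot: [-0.0, 0.879, 0.478, 0.001]
force: [-0.1, 1.5, 6.7]
finger_gap: 0.0252
grip_force: 19.9
```

Request:
send_rows:
  plan:
    - [-1, [0, 0.01, 0], [0, 0, 0]]
    - [-1, [0, 0.02, 0], [0, 0, 0]]
    - [-1, [0, 0.03, 0], [0, 0, 0]]
    - [-1, [0, 0.03, 0], [0, 0, 0]]

```text
time_s: 4.68
eef_pos: [0.6241, 0.2544, 0.16]
ee_rot: [-0.001, 0.878, 0.478, -0.0]
force: [-10.0, 6.6, 9.6]
finger_gap: 0.0252
grip_force: 20.6
```

Request:
send_rows:
  plan:
    - [-1, [0, 0.01, 0], [0, 0, 0]]
    - [-1, [0, 0.02, 0], [0, 0, 0]]
    - [-1, [0, 0.02, 0], [0, 0, 0]]
    - [-1, [0, 0.02, 0], [0, 0, 0]]

```text
time_s: 5.02
eef_pos: [0.6243, 0.2543, 0.1599]
ee_rot: [-0.003, 0.878, 0.478, -0.002]
force: [-21.2, 11.1, 15.2]
finger_gap: 0.0252
grip_force: 21.8
```

Request:
send_rows:
  plan:
    - [-1, [0, -0.03, 0], [0, 0, 0]]
    - [-1, [0, -0.03, 0], [0, 0, 0]]
    - [1, [0, -0.03, 0], [0, 0, 0]]
    - [1, [0, -0.03, 0], [0, 0, 0]]
    - [1, [0, -0.03, 0], [0, 0, 0]]

```text
time_s: 5.43
eef_pos: [0.6241, 0.2534, 0.1587]
ee_rot: [0.0, 0.879, 0.478, -0.0]
force: [-0.5, 0.1, -0.5]
finger_gap: 0.0609
grip_force: 0.0
```

Request:
send_rows:
  plan:
    - [1, [0, 0, 0], [0, 0, 0]]
    - [1, [0, 0, 0], [0, 0, 0]]
    - [1, [0, 0, -0.2], [0, 0, 0]]
    - [1, [0, 0, -0.5], [0, 0, 0]]
    - [1, [0, 0, -0.8], [0, 0, 0]]

```text
time_s: 5.85
eef_pos: [0.6237, 0.2532, 0.255]
ee_rot: [-0.0, 0.879, 0.478, -0.001]
force: [1.1, -0.0, 0.6]
finger_gap: 0.0854
grip_force: 0.0
```

Request:
send_rows:
  plan:
    - [1, [-0.25, -0.1, 0], [0, 0, -0.04]]
    - [1, [-0.5, -0.2, 0], [0, 0, -0.08]]
    - [1, [-0.75, -0.3, 0], [0, 0, -0.12]]
    - [1, [-0.96, -0.41, 0], [0, 0, -0.16]]
    - [1, [-0.96, -0.41, 0], [0, 0, -0.2]]

```text
time_s: 6.27
eef_pos: [0.5167, 0.1816, 0.2548]
ee_rot: [-0.001, 0.687, 0.726, -0.001]
force: [-0.3, -0.2, 1.0]
finger_gap: 0.0853
grip_force: 0.0
```

Request:
send_rows:
  plan:
    - [1, [0, 0, 0], [0, 0, -0.04]]
    - [1, [0, 0, 0], [0, 0, -0.08]]
    - [1, [0, 0, 0], [0, 0, -0.12]]
    - [1, [0, 0, 0], [0, 0, -0.16]]
    - [1, [0, 0, 0], [0, 0, -0.2]]

```text
time_s: 6.68
eef_pos: [0.5202, 0.1835, 0.2548]
ee_rot: [-0.0, 0.43, 0.903, -0.0]
force: [0.1, -0.3, -0.8]
finger_gap: 0.0852
grip_force: 0.0
```

Request:
send_rows:
  plan:
    - [1, [0, 0, 0], [0, 0, -0.04]]
    - [1, [0, 0, 0], [0, 0, -0.08]]
    - [1, [0, 0, 0], [0, 0, -0.12]]
    - [1, [0, 0, 0], [0, 0, -0.16]]
    - [1, [0, 0, 0], [0, 0, -0.2]]

```text
time_s: 7.1
eef_pos: [0.5203, 0.1835, 0.2548]
ee_rot: [0.0, 0.132, 0.991, -0.0]
force: [0.5, -1.2, 0.4]
finger_gap: 0.0852
grip_force: 0.0
```

Request:
send_rows:
  plan:
    - [1, [0, 0, 0], [0, 0, 0]]
    - [1, [0, 0, 0], [0, 0, 0]]
    - [1, [0, 0, 0], [0, 0, 0]]

```text
time_s: 7.35
eef_pos: [0.5203, 0.1835, 0.2548]
ee_rot: [0.0, 0.137, 0.991, -0.0]
force: [-0.4, 0.1, -1.2]
finger_gap: 0.086
grip_force: 0.0
```

```bash
cat >> h.py <<'E'
def look(name,things):
    p=cams.camera("wrist"); save(p,name); C=cloud(p); s=manip.observe(); ok=p["depth"]>0
    y=np.array([[0,0,0]]); from scipy.spatial.transform import Rotation as R
    M=R.from_quat(np.roll(s["ee_rot"],-1)).as_matrix()
    print(s["time_s"],"tcp",s["eef_pos"],"yaw y",np.degrees(np.arctan2(M[1,1],M[0,1])),"tilt",M[:,2])
    for k,(g,z) in things.items():
        f=ring(C,ok,np.array(g),z,.0315,.006,.05); d=np.r_[f[0],f[3]]-s["eef_pos"]
        print(k,f,"tool shift/12cm",M.T@d/.12)
    return p,C,s
E
python3 - <<'E'
from h import *
np.set_printoptions(precision=4,suppress=True)
p,C,s=look("w3",{"A":((.521,.183),.067),"base":((.545,.305),.076)})
k=(np.hypot(C[...,0]-.624,C[...,1]-.254)<.04)&(C[...,2]>.155)&(C[...,2]<.17); q=C[k]; print(len(q),cv2.minEnclosingCircle((q[:,:2]*1000).astype(np.float32)) if len(q) else 0)
E
```

```text
7.4 tcp [0.5203 0.1836 0.2548] yaw y 74.28908774768462 tilt [ 0.  0. -1.]
A (array([0.52  , 0.1824]), 610, np.float64(0.0008501442627458639), np.float64(0.06709929930041522)) tool shift/12cm [-0.     -0.0101  1.5641]
base (array([0.5445, 0.3044]), 730, np.float64(0.0007272584024924957), np.float64(0.07499101840843037)) tool shift/12cm [0.0784 1.0241 1.4984]
0 0
```

View pics/w3.png

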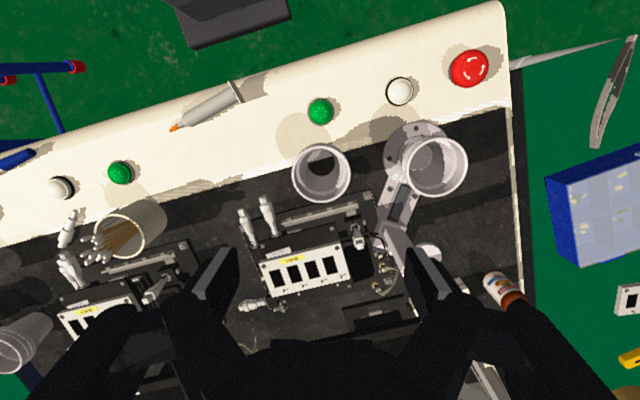

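The wrist view shows cup A at (170,320), centred between the open fingers. The base cup is at (165,437), the keeper is off to the lower right, and the pot at (230,130) is well clear. I'll descend onto cup A.

Request:
send_rows:
  plan:
    - [1, [0, -0.01, 0.3], [0, 0, 0]]
    - [1, [0, -0.01, 0.6], [0, 0, 0]]
    - [1, [0, -0.01, 0.9], [0, 0, 0]]
    - [1, [0, -0.01, 0.9], [0, 0, 0]]
  force: 30

```text
time_s: 7.73
eef_pos: [0.5168, 0.1815, 0.141]
ee_rot: [-0.005, 0.136, 0.991, -0.002]
force: [-1.2, 0.3, -0.7]
finger_gap: 0.0855
grip_force: 0.0
```

Request:
send_rows:
  plan:
    - [1, [0, 0, 0.25], [0, 0, 0]]
    - [1, [0, 0, 0.5], [0, 0, 0]]
    - [1, [0, 0, 0.65], [0, 0, 0]]
    - [1, [0, 0, 0.72], [0, 0, 0]]
    - [1, [0, 0, 0.72], [0, 0, 0]]

```text
time_s: 8.15
eef_pos: [0.5199, 0.1824, 0.0603]
ee_rot: [-0.001, 0.135, 0.991, -0.0]
force: [-0.4, -0.1, -0.4]
finger_gap: 0.0856
grip_force: 0.0
```

Request:
send_rows:
  plan:
    - [-1, [0, 0, 0], [0, 0, 0]]
    - [-1, [0, 0, 0], [0, 0, 0]]
    - [-1, [0, 0, 0], [0, 0, 0]]
    - [-1, [0, 0, 0], [0, 0, 0]]
    - [-1, [0, 0, 0], [0, 0, 0]]

```text
time_s: 8.57
eef_pos: [0.5211, 0.1828, 0.0625]
ee_rot: [0.001, 0.135, 0.991, 0.001]
force: [-0.7, 0.5, 6.4]
finger_gap: 0.0661
grip_force: 33.2
```

Request:
send_rows:
  plan:
    - [-1, [0, 0, -0.1], [0, 0, 0]]
    - [-1, [0, 0, -0.3], [0, 0, 0]]
    - [-1, [0, 0, -0.6], [0, 0, 0]]
    - [-1, [0, 0, -0.9], [0, 0, 0]]
    - [-1, [0, 0, -0.9], [0, 0, 0]]

```text
time_s: 8.98
eef_pos: [0.5229, 0.1832, 0.1765]
ee_rot: [0.005, 0.135, 0.991, 0.002]
force: [1.3, 0.6, 0.2]
finger_gap: 0.0656
grip_force: 34.2
```

Request:
send_rows:
  plan:
    - [-1, [0, 0.2, 0], [0, 0, 0]]
    - [-1, [0, 0.4, 0], [0, 0, 0]]
    - [-1, [0, 0.6, 0], [0, 0, 0]]
    - [-1, [0.07, 0.7, 0], [0, 0, 0]]
    - [-1, [0.07, 0.8, 0], [0, 0, 0]]

```text
time_s: 9.4
eef_pos: [0.5364, 0.2783, 0.169]
ee_rot: [-0.0, 0.134, 0.991, -0.0]
force: [-0.1, -0.6, -0.2]
finger_gap: 0.0658
grip_force: 34.2
```

Request:
send_rows:
  plan:
    - [-1, [0, 0.12, 0], [0, 0, 0.035]]
    - [-1, [0, 0.24, 0], [0, 0, 0.07]]
    - [-1, [0, 0.24, 0], [0, 0, 0.096]]
    - [-1, [0, 0.24, 0], [0, 0, 0.096]]
    - [-1, [0, 0.24, 0], [0, 0, 0.096]]

```text
time_s: 9.82
eef_pos: [0.545, 0.3046, 0.1686]
ee_rot: [-0.0, 0.281, 0.96, -0.0]
force: [-0.3, 0.4, -0.8]
finger_gap: 0.0656
grip_force: 34.2
```

Run:
```python
from h import *
np.set_printoptions(precision=4,suppress=True)
p,C,s=look("w4",{"base":((.545,.305),.076)})
z=s["eef_pos"][2]; ok=p["depth"]>0
for zz in (z+.004,z+.008): print("held",ring(C,ok,s["eef_pos"][:2],zz,.0315,.004,.045))
w=C[np.hypot(C[...,0]-s["eef_pos"][0],C[...,1]-s["eef_pos"][1])<.035]; w=w[w[:,2]>.1]; print(np.histogram(w[:,2]-z,np.arange(-.06,.06,.005)))
for n in ["scene","side"]:
    q=cams.camera(n); Cq=cloud(q); o=q["depth"]>0; print(n,"held",ring(Cq,o,s["eef_pos"][:2],z+.006,.0315,.004,.045),"base",ring(Cq,o,np.array([.545,.305]),.074,.0315,.005,.045))
    if n=="scene": cv2.imwrite("pics/s4.png",cv2.resize(q["frame"][120:240,180:310,::-1],None,fx=4,fy=4,interpolation=cv2.INTER_CUBIC))
```

```text
9.8667 tcp [0.545  0.3045 0.1686] yaw y 57.36884615365967 tilt [-0.0002 -0.0002 -1.    ]
base (array([0.5451, 0.3053]), 593, np.float64(0.0008383402400484324), np.float64(0.07530923813426538)) tool shift/12cm [0.0027 0.0064 0.7771]
held (array([0.5441, 0.3044]), 4083, np.float64(0.0008064516766205926), np.float64(0.17301703869940743))
held (array([0.5446, 0.3041]), 2913, np.float64(0.0009503206433933153), np.float64(0.17365697222354903))
(array([ 873,  369,  402,  463,  528,  592,  667,  762, 1577, 1608, 1192,
       1377, 2670, 1167,  282,  309,  386,  157,   10,  112,  174,  100,
        836]), array([-0.06 , -0.055, -0.05 , -0.045, -0.04 , -0.035, -0.03 , -0.025,
       -0.02 , -0.015, -0.01 , -0.005, -0.   ,  0.005,  0.01 ,  0.015,
        0.02 ,  0.025,  0.03 ,  0.035,  0.04 ,  0.045,  0.05 ,  0.055]))
scene held (array([0.5426, 0.303 ]), 78, np.float64(0.0014828428570132883), np.float64(0.17319371092353475)) base (array([0.5439, 0.3044]), 114, np.float64(0.0010328171135164082), np.float64(0.07318416075615436))
side held (array([0.5412, 0.3031]), 31, np.float64(0.0017032828799046842), np.float64(0.17231153190346965)) base (array([0.5414, 0.3043]), 65, np.float64(0.0015764805767455523), np.float64(0.07264628696677011))
```

View pics/s4.png

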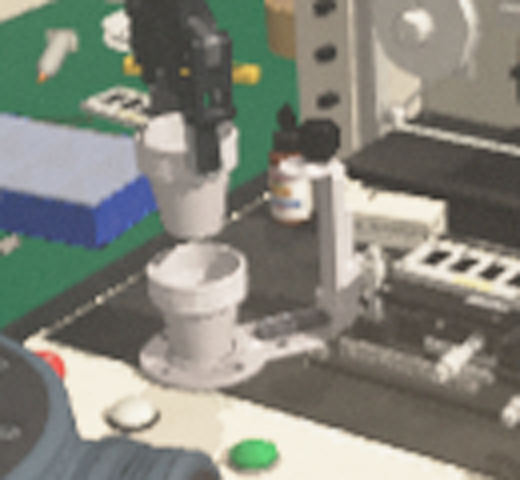

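The scene crop shows cup A held upright right above the base cup, with the keeper fully open beside it, its knob at (320,135). I'll lower with a 1 mm correction.

Request:
send_rows:
  plan:
    - [-1, [0, 0.01, 0.15], [0, 0, 0]]
    - [-1, [0, 0.01, 0.3], [0, 0, 0]]
    - [-1, [0, 0.01, 0.42], [0, 0, 0]]
    - [-1, [0, 0.01, 0.52], [0, 0, 0]]
    - [-1, [0, 0.01, 0.52], [0, 0, 0]]

```text
time_s: 10.38
eef_pos: [0.5448, 0.3051, 0.1037]
ee_rot: [-0.001, 0.282, 0.959, -0.001]
force: [-0.4, -1.1, -0.8]
finger_gap: 0.0657
grip_force: 34.1
```

Request:
send_rows:
  plan:
    - [-1, [0, 0, 0.03], [0, 0, 0]]
    - [-1, [0, 0, 0.05], [0, 0, 0]]
    - [-1, [0, 0, 0.07], [0, 0, 0]]
    - [-1, [0, 0, 0.07], [0, 0, 0]]

```text
time_s: 10.72
eef_pos: [0.546, 0.306, 0.0977]
ee_rot: [0.0, 0.282, 0.959, 0.0]
force: [1.0, -0.2, -1.4]
finger_gap: 0.0654
grip_force: 34.1
```

Request:
send_rows:
  plan:
    - [-1, [0, 0, 0.01], [0, 0, 0]]
    - [-1, [0, 0, 0.02], [0, 0, 0]]
    - [-1, [0, 0, 0.03], [0, 0, 0]]
    - [-1, [0, 0, 0.03], [0, 0, 0]]

```text
time_s: 11.05
eef_pos: [0.5458, 0.3059, 0.0939]
ee_rot: [-0.0, 0.282, 0.959, -0.0]
force: [-0.3, -0.2, -0.7]
finger_gap: 0.0655
grip_force: 34.1
```

Request:
send_rows:
  plan:
    - [-1, [0, 0, 0.007], [0, 0, 0]]
    - [-1, [0, 0, 0.014], [0, 0, 0]]
    - [-1, [0, 0, 0.014], [0, 0, 0]]

```text
time_s: 11.3
eef_pos: [0.5461, 0.306, 0.0926]
ee_rot: [0.0, 0.282, 0.959, 0.0]
force: [-1.3, -0.3, 2.5]
finger_gap: 0.0656
grip_force: 34.4
```

Request:
send_rows:
  plan:
    - [-1, [0, 0, 0.006], [0, 0, 0]]
    - [-1, [0, 0, 0.012], [0, 0, 0]]
    - [-1, [0, 0, 0.012], [0, 0, 0]]

```text
time_s: 11.55
eef_pos: [0.5463, 0.306, 0.0925]
ee_rot: [0.001, 0.282, 0.959, 0.0]
force: [-4.2, -2.0, 16.1]
finger_gap: 0.066
grip_force: 35.7
```

Request:
send_rows:
  plan:
    - [-1, [0, 0, -0.008], [0, 0, 0]]
    - [1, [0, 0, -0.008], [0, 0, 0]]
    - [1, [0, 0, -0.008], [0, 0, 0]]
    - [1, [0, 0, -0.008], [0, 0, 0]]
    - [1, [0, 0, -0.008], [0, 0, 0]]

```text
time_s: 11.97
eef_pos: [0.5458, 0.3059, 0.0916]
ee_rot: [-0.0, 0.282, 0.959, -0.0]
force: [0.6, -0.2, 0.4]
finger_gap: 0.0855
grip_force: 0.0
```

Request:
send_rows:
  plan:
    - [1, [0, 0, 0], [0, 0, 0]]
    - [1, [0, 0, 0], [0, 0, 0]]
    - [1, [0, 0, -0.3], [0, 0, 0]]
    - [1, [0, 0, -0.6], [0, 0, 0]]
    - [1, [0, 0, -1], [0, 0, 0]]

```text
time_s: 12.38
eef_pos: [0.5451, 0.3056, 0.2056]
ee_rot: [-0.001, 0.282, 0.959, -0.001]
force: [0.1, 0.2, 0.4]
finger_gap: 0.0854
grip_force: 0.0
```

Request:
send_rows:
  plan:
    - [1, [0, 0, -0.2], [0, 0, 0]]
    - [1, [0, 0, -0.2], [0, 0, 0]]
    - [1, [0, 0, -0.2], [0, 0, 0]]

```text
time_s: 12.63
eef_pos: [0.5462, 0.3061, 0.2307]
ee_rot: [0.001, 0.282, 0.959, 0.001]
force: [0.0, 0.3, -0.9]
finger_gap: 0.0856
grip_force: 0.0
```

Run:
```python
from h import *
np.set_printoptions(precision=4,suppress=True)
p,C,s=look("w5",{"stack":((.546,.305),.098),"low":((.546,.305),.076)})
for n in ["scene","side"]:
    q=cams.camera(n); Cq=cloud(q); o=q["depth"]>0; print(n,ring(Cq,o,np.array([.546,.305]),.096,.0315,.005,.045))
    print("B",ring(Cq,o,np.array([.646,-.3245]),.066,.0315,.005,.045))
```

```text
12.6833 tcp [0.5456 0.3058 0.229 ] yaw y 57.209627068714944 tilt [-0.0004 -0.0002 -1.    ]
stack (array([0.5454, 0.3058]), 848, np.float64(0.000787364517719014), np.float64(0.09718512650772901)) tool shift/12cm [ 0.0015 -0.0005  1.0984]
low (array([0.5428, 0.3076]), 979, np.float64(0.002221276899002308), np.float64(0.07704697761994816)) tool shift/12cm [0.027  0.0002 1.2662]
scene (array([0.5442, 0.3047]), 129, np.float64(0.001200427827574662), np.float64(0.09490439286642227))
B (array([ 0.6463, -0.3242]), 181, np.float64(0.0010300010025232828), np.float64(0.0655441017009788))
side (array([0.5423, 0.3044]), 57, np.float64(0.0015234539671305433), np.float64(0.09386680306243411))
B (array([ 0.6453, -0.3252]), 155, np.float64(0.0008184090502786796), np.float64(0.06473987192831077))
```

Request:
send_rows:
  plan:
    - [1, [-0.05, -0.223, 0], [0, 0, 0]]
    - [1, [-0.1, -0.446, 0], [0, 0, 0]]
    - [1, [-0.15, -0.67, 0], [0, 0, 0]]
    - [1, [-0.199, -0.893, 0], [0, 0, 0]]

```text
time_s: 13.12
eef_pos: [0.5067, 0.2017, 0.2279]
ee_rot: [-0.001, 0.282, 0.959, -0.001]
force: [1.1, 0.1, -0.6]
finger_gap: 0.0854
grip_force: 0.0
```

Request:
send_rows:
  plan:
    - [1, [-0.05, -0.223, 0], [0, 0, 0]]
    - [1, [-0.1, -0.446, 0], [0, 0, 0]]
    - [1, [-0.15, -0.67, 0], [0, 0, 0]]
    - [1, [-0.199, -0.893, 0], [0, 0, 0]]

```text
time_s: 13.45
eef_pos: [0.4688, 0.0987, 0.2282]
ee_rot: [-0.001, 0.282, 0.959, -0.0]
force: [0.3, -0.2, -0.6]
finger_gap: 0.0853
grip_force: 0.0
```

Request:
send_rows:
  plan:
    - [1, [-0.113, -0.175, 0], [0, 0, 0]]
    - [1, [-0.225, -0.35, 0], [0, 0, 0]]
    - [1, [-0.338, -0.525, 0], [0, 0, 0]]
    - [1, [-0.451, -0.7, 0], [0, 0, 0]]

```text
time_s: 13.78
eef_pos: [0.4692, -0.0012, 0.2283]
ee_rot: [-0.001, 0.282, 0.959, -0.0]
force: [0.1, 0.3, -0.3]
finger_gap: 0.0852
grip_force: 0.0
```

Request:
send_rows:
  plan:
    - [1, [-0.113, -0.175, 0], [0, 0, 0]]
    - [1, [-0.225, -0.35, 0], [0, 0, 0]]
    - [1, [-0.338, -0.525, 0], [0, 0, 0]]
    - [1, [-0.451, -0.7, 0], [0, 0, 0]]

```text
time_s: 14.12
eef_pos: [0.4693, -0.1011, 0.2283]
ee_rot: [-0.001, 0.282, 0.959, 0.0]
force: [0.4, -0.3, 0.0]
finger_gap: 0.0854
grip_force: 0.0
```

Request:
send_rows:
  plan:
    - [1, [-0.215, -0.084, 0], [0, 0, 0]]
    - [1, [-0.43, -0.168, 0], [0, 0, 0]]
    - [1, [-0.645, -0.252, 0], [0, 0, 0]]
    - [1, [-0.862, -0.337, 0], [0, 0, 0]]

```text
time_s: 14.45
eef_pos: [0.5351, -0.191, 0.228]
ee_rot: [-0.001, 0.282, 0.959, 0.0]
force: [-0.5, 1.1, 0.1]
finger_gap: 0.0857
grip_force: 0.0
```

Request:
send_rows:
  plan:
    - [1, [-0.215, -0.084, 0], [0, 0, 0]]
    - [1, [-0.43, -0.168, 0], [0, 0, 0]]
    - [1, [-0.645, -0.252, 0], [0, 0, 0]]
    - [1, [-0.862, -0.337, 0], [0, 0, 0]]
    - [1, [-0.862, -0.337, 0], [0, 0, 0]]

```text
time_s: 14.87
eef_pos: [0.6012, -0.2831, 0.2272]
ee_rot: [-0.001, 0.283, 0.959, -0.0]
force: [0.2, -0.4, 0.1]
finger_gap: 0.0856
grip_force: 0.0
```

Run:
```python
from h import *
np.set_printoptions(precision=4,suppress=True)
p,C,s=look("w6",{"B":((.647,-.324),.067)}); C=C.copy(); C[240:,130:510]=0
for y in np.arange(-.22,-.46,-.02):
    print(round(y,2),[int(1000*C[...,2][(abs(C[...,0]-x)<.01)&(abs(C[...,1]-y)<.01)].max(initial=-.1)) for x in np.arange(.48,.80,.02)])
```

```text
14.9167 tcp [ 0.6002 -0.2814  0.227 ] yaw y 57.125241889803604 tilt [-0.0024  0.0012 -1.    ]
B (array([ 0.6483, -0.3234]), 699, np.float64(0.0006463635100947968), np.float64(0.06690078745503869)) tool shift/12cm [-0.5309 -0.0763  1.3331]
-0.22 [1, 1, 8, 12, 31, 29, 31, 302, 300, 12, 50, 11, 16, 5, 4, -100, -100]
-0.24 [2, 1, 4, 350, 4, 4, 4, 299, 295, 4, 50, 4, 4, 4, 3, -100, -100]
-0.26 [2, 2, 4, 4, 4, 4, 4, 4, 4, 4, 49, 4, 4, 4, -100, -100, -100]
-0.28 [2, 1, 51, 52, 4, 4, 4, 4, 4, 4, 4, 4, 4, -100, -100, -100, -100]
-0.3 [24, 1, 70, 71, 50, 5, 5, 68, 69, 69, 66, 4, 4, -100, -100, -100, -100]
-0.32 [25, 2, 70, 70, 302, 4, 4, 69, 13, 39, 48, 3, -100, -100, -100, -100, -100]
-0.34 [21, 1, 4, 4, 302, 291, 4, 69, 67, 43, 31, -100, -100, -100, -100, -100, -100]
-0.36 [2, 1, 4, 4, 4, 275, 4, 4, 68, 44, -100, -100, -100, -100, -100, -100, -100]
-0.38 [2, 1, 4, 4, 4, 4, 4, 5, 4, 3, -100, -100, -100, -100, -100, -100, -100]
-0.4 [15, 15, 15, 15, 15, 15, 16, 15, 14, -100, -100, -100, -100, -100, -100, -100, -100]
-0.42 [16, 16, 16, 15, 16, 16, 16, 15, 14, -19, -100, -100, -100, -100, -100, -100, -100]
-0.44 [16, 16, 16, 16, 16, 16, 15, 15, -100, -100, -100, -100, -100, -100, -100, -100, -100]
```

View pics/w6.png

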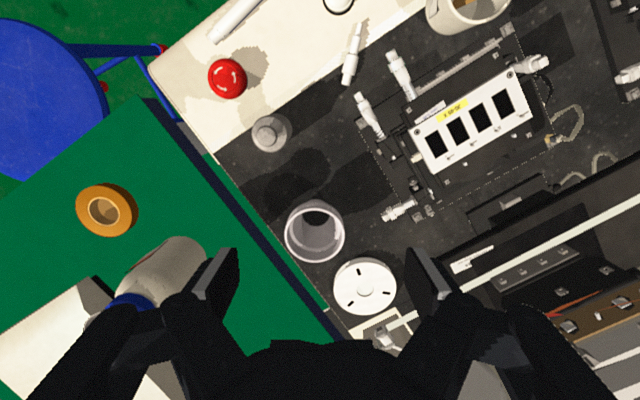

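Run:
```python
from h import *
np.set_printoptions(precision=4,suppress=True)
p=cams.camera("wrist"); C=cloud(p)
for r,c in((287,365),(268,350),(312,385),(290,336),(262,175),(240,200),(305,125)): print((r,c),px2w(p,r,c))
B=np.array([.6483,-.3234]); C[240:,130:240]=0; C[240:,400:510]=0
m=(np.hypot(C[...,0]-B[0],C[...,1]-B[1])<.13)&(C[...,2]>.012)&(C[...,2]<.2)&(np.hypot(C[...,0]-B[0],C[...,1]-B[1])>.036)
d=C[m]; v=d[:,:2]-B; a=np.degrees(np.arctan2(v[:,1],v[:,0])); r=np.hypot(*v.T)
for t in range(-180,180,20):
    k=(a>=t)&(a<t+20)
    if k.sum()>3: print(t,k.sum(),"rmin",r[k].min().round(3),"zmax",d[k,2].max().round(3))
```

```text
(287, 365) [ 0.7733 -0.3222  0.013 ]
(268, 350) [ 0.7346 -0.3233  0.0158]
(312, 385) [ 0.8344 -0.3218  0.0022]
(290, 336) [ 0.7533 -0.3571  0.0167]
(262, 175) [ 0.5904 -0.4713  0.0678]
(240, 200) [ 0.5941 -0.466   0.0142]
(305, 125) [ 0.5537 -0.3328  0.2686]
-140 430 rmin 0.1 zmax 0.017
-120 605 rmin 0.086 zmax 0.016
-100 626 rmin 0.085 zmax 0.016
-80 701 rmin 0.087 zmax 0.016
-60 322 rmin 0.099 zmax 0.017
-40 8 rmin 0.111 zmax 0.018
-20 706 rmin 0.083 zmax 0.113
0 1161 rmin 0.084 zmax 0.134
40 32 rmin 0.122 zmax 0.016
60 663 rmin 0.078 zmax 0.052
80 303 rmin 0.11 zmax 0.068
100 428 rmin 0.11 zmax 0.032
120 52 rmin 0.121 zmax 0.017
160 1084 rmin 0.097 zmax 0.072
```

The wrist view shows cup B at (230,315), the weight at (130,270), a low white disc at (287,365) and a bottle on the side table; all are clear of the finger line. I'll move over cup B.

Request:
send_rows:
  plan:
    - [1, [-0.27, -0.04, 0], [0, 0, 0]]
    - [1, [-0.531, -0.076, 0.2], [0, 0, 0]]
    - [1, [-0.531, -0.076, 0.5], [0, 0, 0]]
    - [1, [-0.531, -0.076, 0.7], [0, 0, 0]]
    - [1, [-0.531, -0.076, 0.7], [0, 0, 0]]

```text
time_s: 15.38
eef_pos: [0.6459, -0.3199, 0.1385]
ee_rot: [-0.005, 0.282, 0.959, 0.001]
force: [-0.8, 0.4, -0.3]
finger_gap: 0.0856
grip_force: 0.0
```

Request:
send_rows:
  plan:
    - [1, [0, 0, 0], [0, 0, 0]]
    - [1, [0, 0, 0], [0, 0, 0]]
    - [1, [0, 0, 0], [0, 0, 0]]

```text
time_s: 15.63
eef_pos: [0.6494, -0.3222, 0.1481]
ee_rot: [0.002, 0.282, 0.959, -0.0]
force: [-0.1, 0.7, -0.5]
finger_gap: 0.085
grip_force: 0.0
```

Run:
```python
from h import *
np.set_printoptions(precision=4,suppress=True)
p,C,s=look("w7",{"B":((.648,-.323),.067)})
```

```text
15.6833 tcp [ 0.6494 -0.3223  0.148 ] yaw y 57.225700694214915 tilt [ 0.0029 -0.0017 -1.    ]
B (array([ 0.6485, -0.3239]), 1377, np.float64(0.0007478767735100769), np.float64(0.06705937587380972)) tool shift/12cm [ 0.0013 -0.0151  0.6747]
```

Request:
send_rows:
  plan:
    - [1, [0, -0.013, 0.25], [0, 0, 0]]
    - [1, [0, -0.013, 0.5], [0, 0, 0]]
    - [1, [0, -0.013, 0.68], [0, 0, 0]]
    - [1, [0, -0.013, 0.73], [0, 0, 0]]
    - [1, [0, -0.013, 0.73], [0, 0, 0]]
  force: 30

```text
time_s: 16.1
eef_pos: [0.6475, -0.3232, 0.0574]
ee_rot: [-0.001, 0.282, 0.959, 0.0]
force: [-0.6, 0.0, -0.6]
finger_gap: 0.0853
grip_force: 0.0
```

Request:
send_rows:
  plan:
    - [1, [0, 0, 0], [0, 0, 0]]
    - [-1, [0, 0, 0], [0, 0, 0]]
    - [-1, [0, 0, 0], [0, 0, 0]]
    - [-1, [0, 0, 0], [0, 0, 0]]
    - [-1, [0, 0, 0], [0, 0, 0]]

```text
time_s: 16.52
eef_pos: [0.6489, -0.324, 0.0605]
ee_rot: [0.002, 0.282, 0.959, -0.0]
force: [0.1, 1.2, 6.3]
finger_gap: 0.0664
grip_force: 32.9
```

Request:
send_rows:
  plan:
    - [-1, [0, 0, 0], [0, 0, 0]]
    - [-1, [0, 0, -0.1], [0, 0, 0]]
    - [-1, [0, 0, -0.3], [0, 0, 0]]
    - [-1, [0, 0, -0.6], [0, 0, 0]]
    - [-1, [0, 0, -1], [0, 0, 0]]

```text
time_s: 16.93
eef_pos: [0.6471, -0.323, 0.1726]
ee_rot: [-0.001, 0.282, 0.959, 0.0]
force: [1.4, 0.3, -1.5]
finger_gap: 0.0665
grip_force: 34.1
```

Request:
send_rows:
  plan:
    - [-1, [0, 0, -0.15], [0, 0, 0]]
    - [-1, [0, 0, -0.2], [0, 0, 0]]
    - [-1, [0, 0, -0.2], [0, 0, 0]]

```text
time_s: 17.18
eef_pos: [0.6484, -0.3238, 0.1984]
ee_rot: [0.002, 0.282, 0.959, -0.0]
force: [-0.8, 0.1, -0.6]
finger_gap: 0.0666
grip_force: 34.1
```

Request:
send_rows:
  plan:
    - [-1, [0.19, 0.064, 0], [0, 0, 0]]
    - [-1, [0.38, 0.128, 0], [0, 0, 0]]
    - [-1, [0.57, 0.192, 0], [0, 0, 0]]
    - [-1, [0.753, 0.255, 0], [0, 0, 0]]

```text
time_s: 17.52
eef_pos: [0.5867, -0.2475, 0.1935]
ee_rot: [-0.002, 0.282, 0.959, 0.0]
force: [0.8, -0.1, -0.7]
finger_gap: 0.0664
grip_force: 34.1
```

Request:
send_rows:
  plan:
    - [-1, [0.19, 0.064, 0], [0, 0, 0]]
    - [-1, [0.38, 0.128, 0], [0, 0, 0]]
    - [-1, [0.57, 0.192, 0], [0, 0, 0]]
    - [-1, [0.753, 0.255, 0], [0, 0, 0]]

```text
time_s: 17.85
eef_pos: [0.5272, -0.1729, 0.1938]
ee_rot: [-0.002, 0.282, 0.959, 0.0]
force: [0.9, 0.9, -0.5]
finger_gap: 0.0667
grip_force: 34.1
```

Request:
send_rows:
  plan:
    - [-1, [0.19, 0.064, 0], [0, 0, 0]]
    - [-1, [0.38, 0.128, 0], [0, 0, 0]]
    - [-1, [0.57, 0.192, 0], [0, 0, 0]]
    - [-1, [0.753, 0.255, 0], [0, 0, 0]]

```text
time_s: 18.18
eef_pos: [0.4678, -0.0983, 0.1941]
ee_rot: [-0.002, 0.282, 0.959, 0.0]
force: [0.6, 0.2, -1.0]
finger_gap: 0.0663
grip_force: 34.1
```

Request:
send_rows:
  plan:
    - [-1, [0.113, 0.175, 0], [0, 0, 0]]
    - [-1, [0.225, 0.35, 0], [0, 0, 0]]
    - [-1, [0.338, 0.525, 0], [0, 0, 0]]
    - [-1, [0.451, 0.7, 0], [0, 0, 0]]

```text
time_s: 18.52
eef_pos: [0.4685, 0.0016, 0.1943]
ee_rot: [-0.001, 0.282, 0.959, -0.0]
force: [-0.7, -1.0, -0.8]
finger_gap: 0.0666
grip_force: 34.1
```

Request:
send_rows:
  plan:
    - [-1, [0.113, 0.175, 0], [0, 0, 0]]
    - [-1, [0.225, 0.35, 0], [0, 0, 0]]
    - [-1, [0.338, 0.525, 0], [0, 0, 0]]
    - [-1, [0.451, 0.7, 0], [0, 0, 0]]

```text
time_s: 18.85
eef_pos: [0.4685, 0.1015, 0.1942]
ee_rot: [-0.001, 0.282, 0.959, -0.001]
force: [0.0, 0.4, -0.7]
finger_gap: 0.0664
grip_force: 34.1
```

Request:
send_rows:
  plan:
    - [-1, [0.05, 0.223, 0], [0, 0, 0]]
    - [-1, [0.1, 0.446, 0], [0, 0, 0]]
    - [-1, [0.15, 0.67, 0], [0, 0, 0]]
    - [-1, [0.199, 0.893, 0], [0, 0, 0]]

```text
time_s: 19.18
eef_pos: [0.507, 0.2045, 0.194]
ee_rot: [-0.001, 0.282, 0.959, -0.001]
force: [-0.5, -1.2, -1.0]
finger_gap: 0.0664
grip_force: 34.1
```

Request:
send_rows:
  plan:
    - [-1, [0.05, 0.223, 0], [0, 0, 0]]
    - [-1, [0.1, 0.446, 0], [0, 0, 0]]
    - [-1, [0.15, 0.67, 0], [0, 0, 0]]
    - [-1, [0.199, 0.893, 0], [0, 0, 0]]

```text
time_s: 19.52
eef_pos: [0.545, 0.3074, 0.1936]
ee_rot: [-0.001, 0.282, 0.959, -0.001]
force: [0.3, 0.0, -1.7]
finger_gap: 0.0663
grip_force: 34.1
```

Request:
send_rows:
  plan:
    - [-1, [0, 0, 0], [0, 0, 0]]
    - [-1, [0, 0, 0], [0, 0, 0]]
    - [-1, [0, 0, 0], [0, 0, 0]]
    - [-1, [0, 0, 0], [0, 0, 0]]

```text
time_s: 19.85
eef_pos: [0.5451, 0.3054, 0.1948]
ee_rot: [-0.001, 0.283, 0.959, -0.001]
force: [-0.3, -0.6, -1.2]
finger_gap: 0.0664
grip_force: 34.1
```

```bash
cat > chk.py <<'E'
from h import *
np.set_printoptions(precision=4,suppress=True)
p,C,s=look("w8",{"stack":((.5455,.3055),.097)})
z=s["eef_pos"][2]; ok=p["depth"]>0
for zz in (z+.004,z+.008): print("held",ring(C,ok,s["eef_pos"][:2],zz,.0315,.004,.045))
for n in ["scene","side"]:
    q=cams.camera(n); Cq=cloud(q); o=q["depth"]>0; print(n,"held",ring(Cq,o,s["eef_pos"][:2],z+.006,.0315,.004,.045),"stack",ring(Cq,o,np.array([.545,.305]),.096,.0315,.005,.045))
E
python3 chk.py
```

```text
19.9 tcp [0.5453 0.3054 0.1952] yaw y 57.16046867959132 tilt [-0.001  -0.0005 -1.    ]
stack (array([0.5456, 0.3056]), 615, np.float64(0.0008511857550113008), np.float64(0.0972293072276281)) tool shift/12cm [-0.0019  0.0037  0.816 ]
held (array([0.5444, 0.3051]), 4629, np.float64(0.0007452546538871188), np.float64(0.2010336439528888))
held (array([0.5447, 0.305 ]), 3677, np.float64(0.0009128410219589149), np.float64(0.20169735459498128))
scene held (array([0.5434, 0.3041]), 97, np.float64(0.0015768983791646027), np.float64(0.20046379263410535)) stack (array([0.5443, 0.3049]), 132, np.float64(0.0011626997214003905), np.float64(0.09473948452279968))
side held (array([0.5422, 0.3041]), 43, np.float64(0.0021811319153577716), np.float64(0.2001120017877367)) stack (array([0.5428, 0.3028]), 60, np.float64(0.001357651745315958), np.float64(0.0943543359050516))
```

Request:
send_rows:
  plan:
    - [-1, [-0.004, 0.008, 0.15], [0, 0, 0]]
    - [-1, [-0.004, 0.008, 0.3], [0, 0, 0]]
    - [-1, [-0.004, 0.008, 0.43], [0, 0, 0]]
    - [-1, [-0.004, 0.008, 0.54], [0, 0, 0]]
    - [-1, [-0.004, 0.008, 0.54], [0, 0, 0]]

```text
time_s: 20.42
eef_pos: [0.5454, 0.3061, 0.1282]
ee_rot: [-0.002, 0.282, 0.959, -0.001]
force: [-1.7, -0.7, -0.7]
finger_gap: 0.0662
grip_force: 34.1
```

Request:
send_rows:
  plan:
    - [-1, [0, 0, 0.03], [0, 0, 0]]
    - [-1, [0, 0, 0.06], [0, 0, 0]]
    - [-1, [0, 0, 0.08], [0, 0, 0]]
    - [-1, [0, 0, 0.08], [0, 0, 0]]

```text
time_s: 20.75
eef_pos: [0.5466, 0.3069, 0.1212]
ee_rot: [0.0, 0.282, 0.959, 0.0]
force: [0.3, 0.2, -0.5]
finger_gap: 0.0664
grip_force: 34.2
```

Request:
send_rows:
  plan:
    - [-1, [0, 0, 0.01], [0, 0, 0]]
    - [-1, [0, 0, 0.02], [0, 0, 0]]
    - [-1, [0, 0, 0.025], [0, 0, 0]]
    - [-1, [0, 0, 0.025], [0, 0, 0]]

```text
time_s: 21.08
eef_pos: [0.5465, 0.307, 0.1181]
ee_rot: [-0.0, 0.282, 0.959, 0.0]
force: [-0.3, 0.5, -1.5]
finger_gap: 0.0665
grip_force: 34.2
```

Request:
send_rows:
  plan:
    - [-1, [0, -0.007, 0.01], [0, 0, 0]]
    - [-1, [0, -0.007, 0.02], [0, 0, 0]]
    - [-1, [0, -0.007, 0.02], [0, 0, 0]]

```text
time_s: 21.33
eef_pos: [0.5459, 0.3061, 0.1155]
ee_rot: [-0.0, 0.282, 0.959, -0.0]
force: [-0.0, 0.1, -1.1]
finger_gap: 0.0664
grip_force: 34.2
```

Request:
send_rows:
  plan:
    - [-1, [0, 0, 0.007], [0, 0, 0]]
    - [-1, [0, 0, 0.014], [0, 0, 0]]
    - [-1, [0, 0, 0.014], [0, 0, 0]]

```text
time_s: 21.58
eef_pos: [0.546, 0.3062, 0.1139]
ee_rot: [-0.0, 0.282, 0.959, -0.0]
force: [0.4, -0.2, -1.8]
finger_gap: 0.0665
grip_force: 34.2
```

Request:
send_rows:
  plan:
    - [-1, [0, 0, 0.006], [0, 0, 0]]
    - [-1, [0, 0, 0.012], [0, 0, 0]]
    - [-1, [0, 0, 0.012], [0, 0, 0]]

```text
time_s: 21.83
eef_pos: [0.5461, 0.3063, 0.1127]
ee_rot: [0.0, 0.282, 0.959, 0.0]
force: [0.1, 0.3, -0.5]
finger_gap: 0.0667
grip_force: 34.2
```

Request:
send_rows:
  plan:
    - [-1, [0, 0, 0.004], [0, 0, 0]]
    - [-1, [0, 0, 0.008], [0, 0, 0]]
    - [-1, [0, 0, 0.008], [0, 0, 0]]

```text
time_s: 22.08
eef_pos: [0.5463, 0.3062, 0.1125]
ee_rot: [0.0, 0.282, 0.959, 0.0]
force: [-1.5, -1.1, 7.7]
finger_gap: 0.0667
grip_force: 34.8
```

Contact came at the expected height. One more small step to confirm, then release and lift.

Request:
send_rows:
  plan:
    - [-1, [0, 0, 0.006], [0, 0, 0]]
    - [-1, [0, 0, 0.006], [0, 0, 0]]

```text
time_s: 22.25
eef_pos: [0.5464, 0.3062, 0.1125]
ee_rot: [0.0, 0.282, 0.959, 0.0]
force: [-4.1, -1.7, 12.0]
finger_gap: 0.0667
grip_force: 35.3
```

Request:
send_rows:
  plan:
    - [-1, [0, 0, -0.01], [0, 0, 0]]
    - [1, [0, 0, -0.01], [0, 0, 0]]
    - [1, [0, 0, -0.01], [0, 0, 0]]
    - [1, [0, 0, -0.01], [0, 0, 0]]
    - [1, [0, 0, -0.01], [0, 0, 0]]

```text
time_s: 22.67
eef_pos: [0.546, 0.3062, 0.1119]
ee_rot: [-0.0, 0.282, 0.959, -0.0]
force: [0.3, 0.3, 0.1]
finger_gap: 0.0854
grip_force: 0.0
```

Request:
send_rows:
  plan:
    - [1, [0, 0, 0], [0, 0, 0]]
    - [1, [0, 0, 0], [0, 0, 0]]
    - [1, [0, 0, -0.3], [0, 0, 0]]
    - [1, [0, 0, -0.6], [0, 0, 0]]
    - [1, [0, 0, -1], [0, 0, 0]]

```text
time_s: 23.08
eef_pos: [0.5454, 0.3059, 0.2259]
ee_rot: [-0.001, 0.282, 0.959, -0.001]
force: [0.2, -0.2, -1.6]
finger_gap: 0.0856
grip_force: 0.0
```

Request:
send_rows:
  plan:
    - [1, [0, 0, 0], [0, 0, 0.04]]
    - [1, [0, 0, 0], [0, 0, 0.08]]
    - [1, [0, 0, 0], [0, 0, 0.12]]
    - [1, [0, 0, 0], [0, 0, 0.16]]
    - [1, [0, 0, 0], [0, 0, 0.2]]

```text
time_s: 23.5
eef_pos: [0.546, 0.3062, 0.2258]
ee_rot: [-0.0, 0.566, 0.824, 0.0]
force: [-0.6, 0.3, 0.1]
finger_gap: 0.0855
grip_force: 0.0
```

Request:
send_rows:
  plan:
    - [1, [0, 0, 0], [0, 0, 0.04]]
    - [1, [0, 0, 0], [0, 0, 0.08]]
    - [1, [0, 0, 0], [0, 0, 0.12]]
    - [1, [0, 0, 0], [0, 0, 0.16]]
    - [1, [0, 0, 0], [0, 0, 0.2]]

```text
time_s: 23.92
eef_pos: [0.546, 0.3062, 0.2257]
ee_rot: [-0.0, 0.792, 0.61, -0.0]
force: [0.3, -0.1, 0.8]
finger_gap: 0.0851
grip_force: 0.0
```

Request:
send_rows:
  plan:
    - [1, [0, 0, 0], [0, 0, 0.04]]
    - [1, [0, 0, 0], [0, 0, 0.08]]
    - [1, [0, 0, 0], [0, 0, 0.1]]
    - [1, [0, 0, 0], [0, 0, 0.1]]
    - [1, [0, 0, 0], [0, 0, 0.1]]

```text
time_s: 24.33
eef_pos: [0.5461, 0.3062, 0.2258]
ee_rot: [0.0, 0.876, 0.483, -0.0]
force: [0.1, 0.6, 0.5]
finger_gap: 0.0855
grip_force: 0.0
```

Run:
```python
from h import *
np.set_printoptions(precision=4,suppress=True)
p,C,s=look("w9",{"stack":((.5455,.3055),.119)}); 
k=(np.hypot(C[...,0]-.624,C[...,1]-.254)<.03)&(C[...,2]>.155)&(C[...,2]<.17); q=C[k]; print(len(q),cv2.minEnclosingCircle((q[:,:2]*1000).astype(np.float32)) if len(q) else 0)
q=cams.camera("scene"); Cq=cloud(q); print(ring(Cq,q["depth"]>0,np.array([.545,.305]),.118,.0315,.005,.045))
```

```text
24.3833 tcp [0.5461 0.3062 0.2258] yaw y -32.25940104540662 tilt [-0. -0. -1.]
stack (array([0.5475, 0.3061]), 1103, np.float64(0.0007868182234930139), np.float64(0.11918169875400716)) tool shift/12cm [0.0057 0.0108 0.8885]
1126 ((624.6742553710938, 254.71946716308594), 14.197537422180176)
(array([0.5443, 0.305 ]), 123, np.float64(0.0012024020393914953), np.float64(0.1170610572752997))
```

View pics/w9.png

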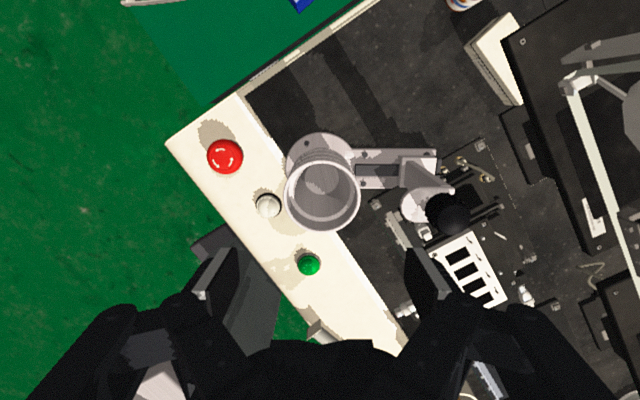

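The wrist view shows the finished stack upright at (190,322) with the keeper open to its right and the knob at (210,447). The rim height of 0.119–0.120 means it is fully nested. Now I'll grip the knob and push the keeper home.

Request:
send_rows:
  plan:
    - [1, [0, 0.2, 0], [0, 0, 0]]
    - [1, [0, 0.4, 0], [0, 0, 0]]
    - [1, [-0.015, 0.6, 0], [0, 0, 0]]
    - [1, [-0.015, 0.784, 0], [0, 0, 0]]
    - [1, [-0.015, 0.784, 0], [0, 0, 0]]
  force: 20

```text
time_s: 24.85
eef_pos: [0.627, 0.2519, 0.2255]
ee_rot: [0.0, 0.877, 0.481, 0.0]
force: [0.6, -0.2, -0.3]
finger_gap: 0.0854
grip_force: 0.0
```

Request:
send_rows:
  plan:
    - [1, [0, 0, 0.2], [0, 0, 0]]
    - [1, [0, 0, 0.4], [0, 0, 0]]
    - [1, [0, 0, 0.54], [0, 0, 0]]
    - [1, [0, 0, 0.54], [0, 0, 0]]
    - [-1, [0, 0, 0.54], [0, 0, 0]]

```text
time_s: 25.27
eef_pos: [0.6241, 0.2545, 0.1608]
ee_rot: [-0.0, 0.876, 0.482, -0.001]
force: [0.4, 0.5, 0.9]
finger_gap: 0.0755
grip_force: 0.0
```

Request:
send_rows:
  plan:
    - [-1, [0, 0, 0], [0, 0, 0]]
    - [-1, [0, 0, 0], [0, 0, 0]]
    - [-1, [0, 0, 0], [0, 0, 0]]
    - [-1, [0, 0, 0], [0, 0, 0]]
    - [-1, [0, 0, 0], [0, 0, 0]]

```text
time_s: 25.68
eef_pos: [0.6242, 0.2549, 0.1622]
ee_rot: [-0.001, 0.876, 0.482, 0.0]
force: [-4.9, 1.6, 6.5]
finger_gap: 0.0251
grip_force: 19.8
```

Request:
send_rows:
  plan:
    - [-1, [0, -0.08, 0], [0, 0, 0]]
    - [-1, [0, -0.16, 0], [0, 0, 0]]
    - [-1, [0, -0.24, 0], [0, 0, 0]]
    - [-1, [0, -0.32, 0], [0, 0, 0]]
    - [-1, [0, -0.38, 0], [0, 0, 0]]

```text
time_s: 26.1
eef_pos: [0.5857, 0.2793, 0.1622]
ee_rot: [0.0, 0.876, 0.482, 0.001]
force: [2.1, -2.6, 5.3]
finger_gap: 0.025
grip_force: 20.3
```

Request:
send_rows:
  plan:
    - [-1, [0, -0.01, 0], [0, 0, 0]]
    - [-1, [0, -0.02, 0], [0, 0, 0]]
    - [-1, [0, -0.03, 0], [0, 0, 0]]
    - [-1, [0, -0.03, 0], [0, 0, 0]]

```text
time_s: 26.43
eef_pos: [0.5829, 0.281, 0.1622]
ee_rot: [0.0, 0.876, 0.482, 0.001]
force: [-0.6, -0.7, 7.0]
finger_gap: 0.0251
grip_force: 20.3
```

Request:
send_rows:
  plan:
    - [-1, [0, -0.01, 0], [0, 0, 0]]
    - [-1, [0, -0.02, 0], [0, 0, 0]]
    - [-1, [0, -0.03, 0], [0, 0, 0]]
    - [-1, [0, -0.03, 0], [0, 0, 0]]

```text
time_s: 26.77
eef_pos: [0.5801, 0.2828, 0.1622]
ee_rot: [0.0, 0.876, 0.482, 0.001]
force: [1.4, -2.8, 5.7]
finger_gap: 0.0254
grip_force: 20.3
```

Request:
send_rows:
  plan:
    - [-1, [0, -0.01, 0], [0, 0, 0]]
    - [-1, [0, -0.02, 0], [0, 0, 0]]
    - [-1, [0, -0.02, 0], [0, 0, 0]]

```text
time_s: 27.02
eef_pos: [0.5799, 0.283, 0.1622]
ee_rot: [0.002, 0.876, 0.482, 0.002]
force: [11.9, -8.6, 1.5]
finger_gap: 0.0251
grip_force: 20.4
```

Request:
send_rows:
  plan:
    - [-1, [0, -0.01, 0], [0, 0, 0]]
    - [-1, [0, -0.02, 0], [0, 0, 0]]
    - [-1, [0, -0.02, 0], [0, 0, 0]]

```text
time_s: 27.27
eef_pos: [0.5796, 0.2831, 0.1623]
ee_rot: [0.003, 0.876, 0.482, 0.004]
force: [22.4, -13.9, -3.5]
finger_gap: 0.0252
grip_force: 21.2
```

Request:
send_rows:
  plan:
    - [-1, [0, 0.025, 0], [0, 0, 0]]
    - [-1, [0, 0.025, 0], [0, 0, 0]]
    - [1, [0, 0.025, 0], [0, 0, 0]]
    - [1, [0, 0.025, 0], [0, 0, 0]]
    - [1, [0, 0.025, 0], [0, 0, 0]]

```text
time_s: 27.68
eef_pos: [0.5778, 0.2838, 0.1609]
ee_rot: [-0.0, 0.876, 0.482, -0.0]
force: [0.5, -0.4, -0.2]
finger_gap: 0.0605
grip_force: 0.0
```

Request:
send_rows:
  plan:
    - [1, [0, 0, 0], [0, 0, 0]]
    - [1, [0, 0, 0], [0, 0, 0]]
    - [1, [0, 0, -0.2], [0, 0, 0]]
    - [1, [0, 0, -0.5], [0, 0, 0]]
    - [1, [0, 0, -0.8], [0, 0, 0]]

```text
time_s: 28.1
eef_pos: [0.5777, 0.2835, 0.2573]
ee_rot: [-0.0, 0.876, 0.482, -0.001]
force: [0.1, -0.2, 0.4]
finger_gap: 0.0857
grip_force: 0.0
```

Request:
send_rows:
  plan:
    - [1, [-0.3, 0, 0], [0, 0, 0]]
    - [1, [-0.3, 0, 0], [0, 0, 0]]
    - [1, [-0.3, 0, 0], [0, 0, 0]]
    - [1, [-0.3, 0, 0], [0, 0, 0]]

```text
time_s: 28.43
eef_pos: [0.5592, 0.2534, 0.2569]
ee_rot: [-0.0, 0.876, 0.482, -0.0]
force: [-0.4, 0.2, -0.2]
finger_gap: 0.0852
grip_force: 0.0
```

Run:
```python
from h import *
np.set_printoptions(precision=4,suppress=True)
p,C,s=look("w10",{"stack":((.5455,.3055),.119)}); 
k=(np.hypot(C[...,0]-.58,C[...,1]-.283)<.03)&(C[...,2]>.155)&(C[...,2]<.17); q=C[k]; print(len(q),cv2.minEnclosingCircle((q[:,:2]*1000).astype(np.float32)) if len(q) else 0)
q=cams.camera("scene"); cv2.imwrite("pics/s10.png",np.hstack([cv2.resize(q["frame"][120:240,180:280,::-1],None,fx=4,fy=4),cv2.resize(p["frame"][100:300,220:420,::-1],(480,480))]))
```

```text
28.4833 tcp [0.5593 0.2536 0.2567] yaw y -32.405495009401726 tilt [-0.0004  0.     -1.    ]
stack (array([0.5478, 0.3054]), 798, np.float64(0.0008392360599126774), np.float64(0.1191736853427462)) tool shift/12cm [ 0.3131 -0.3118  1.1457]
930 ((581.5112915039062, 282.2177734375), 13.912752151489258)
```

View pics/s10.png

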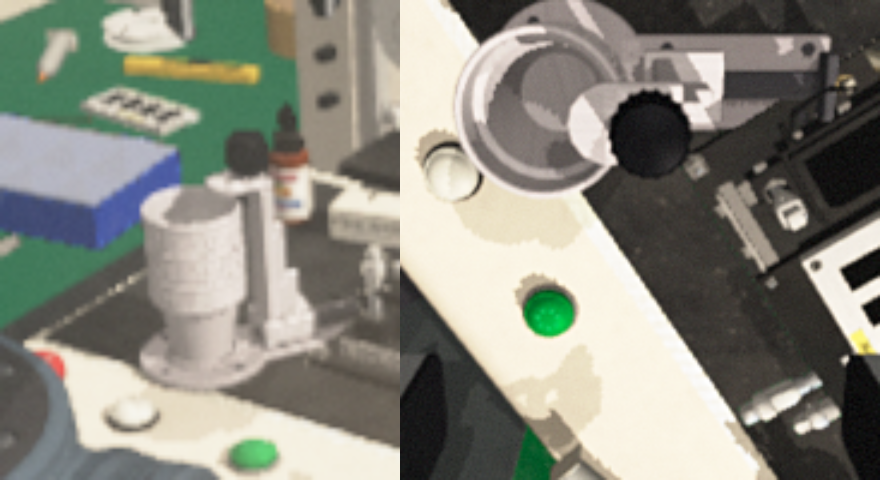

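The composite shows an upright stack of three nested cups, with the keeper tongue over the rim and the knob at its locked position. The end stop was felt at about 26 N, and the gripper is clear of everything.

```bash
python3 -c "
from workcell import manip
print(manip.finish_job())"
```

```text
the job is handed in; nothing more can be done
None
```

The job is handed in after about 28.5 s of the 72 s: I opened the keeper to its outer stop, nested both cups fully home (rim at about 120 mm), and pushed the keeper back to its inner stop over the upright stack; the hand-in gave no verdict.

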